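# Slide the circuit-board carrier home and start the test

## Task

With your fingertips, push the circuit-board carrier along the rails of the test fixture until it drops fully into the locating notch at the end, keeping it on the rails and never lifting it. Only once it is seated, press the start button down and let it come back up. Leave everything else on the desk where it is.

Things in the scene. Friction and masses are not known exactly. Their poses are not given: they have to be found in the camera images.
- fixture: fixed fixture: base 290 (x) x 150 mm, two fenced aluminium rails along x. Origin: centre of underside on the desk; z up; +x is the way the carrier travels. Rail tops 40 mm high from x = -145 to +5 mm, then a 6 mm step down to the locating notch, x = +5 to +129 mm, closed by a rigid end stop (to +145 mm, top 50 mm high). Fences: inner faces 108 mm apart, tops 53 mm high. The -x end is open.
- notch_seat (a point): point on the fixture where the carrier's origin lies when seated: fixture x = +67 mm, y = 0, 34 mm above the desk; axes as the fixture's. The seated carrier has 2 mm play each way along x and sideways
- carrier: loose black plate 120 (x) x 104 x 8 mm with a green circuit board on top (parts to 26 mm above the underside), 0.25 to 0.5 kg. Origin: centre of its underside; z up; +x is the way it must go. Starts on the high rails, 87 to 147 mm short of the seat; once its trailing edge is past the step it drops 6 mm and lies level in the notch
- push_face (a point): middle of the rear face of the black push bar (10 mm thick, 70 mm wide, top 36 mm above the plate's underside) that stands across the carrier's trailing end, flush with its edge. The point is 60 mm behind (-x) the carrier's origin and 22 mm above it; push here towards the carrier's +x
- start_top (a point): centre of the top of the round black start button, 36 mm across, in a small grey housing on the desk to the left of the fixture; pressed straight down
- start (a joint): start button: 0 m when up, 0.006 m when fully pressed; a spring returns it, fully down takes about 5 N. It counts as pressed beyond 0.004 m
- cleaner: closed white plastic bottle with a black cap, 56 mm across, 150 mm tall, standing; a bystander; origin at the centre of its underside
- meter: grey hand multimeter lying flat, 75 x 150 x 34 mm; a bystander; origin at the centre of its underside
- screwdriver: screwdriver, 170 mm long, lying flat, black handle, lying about along world y beyond the fixture; a bystander
- spool: solder spool standing on end, 54 mm across, 40 mm tall; a bystander; origin at the centre of its underside
- mug: white mug, 80 mm across, 82 mm tall, standing; a bystander; origin at the centre of its underside
- tray: open grey parts tray, 120 x 90 x 30 mm, with dividers; a bystander; origin at the centre of its underside
- heatsink: finned aluminium block, 50 x 45 x 31 mm, standing between the fixture and the start button; a bystander; origin at the centre of its underside
There are look-alikes about, which are no part of the job. Leave any orange look-alike of the part that bears start_top alone. What is shaped like the carrier but brown is not meant.

How it is judged:
On the way, in this order (a step that is already met when the one before it is completed fails the run):
1. the carrier has dropped into the notch and lies level (z of carrier in the frame of notch_seat between -0.003 and 0.0022 m and horizontal distance between carrier and notch_seat below 0.006 m and angle between the z axis of carrier and the z axis of fixture, either way round below 0.025 rad), for 0.2 s.
2. the start button is pressed (value of joint start above 0.004 m), for 0.05 s.
At the end, for the whole second after the job is handed in: the carrier lies level (within 0.025 rad) and at rest in the notch, its origin within 6 mm of the seat point sideways and no more than 2.2 mm above it, and the button is up again (below 1.5 mm) after having been pressed beyond 4 mm (all of step 1 and linear speed of carrier below 0.01 m/s and value of joint start below 0.0015 m); the robot touches nothing.
It fails at once if the carrier is lifted more than 12 mm above the rails or tipped more than 0.25 rad (z of carrier in the frame of notch_seat above 0.018 m or angle between carrier's own z axis and vertical above 0.25 rad).
It fails at once if the start button is pressed while the carrier is not in the notch (value of joint start above 0.004 m and not (z of carrier in the frame of notch_seat between -0.003 and 0.0022 m and horizontal distance between carrier and notch_seat below 0.006 m and angle between the z axis of carrier and the z axis of fixture, either way round below 0.025 rad)).
It fails at once if a bystander is moved more than 30 mm (distance of any of cleaner, meter, screwdriver, spool, mug, tray, heatsink from where it was at the start of the episode above 0.03 m).
It also fails if it takes over 56 s, if anything falls off the work surface, if the arm or the gripper's body presses on something with over 40 N, if the wrist force passes 120 N, or if a joint passes its speed limit or range.

## Robot

A 7-joint arm with a two-finger parallel gripper is mounted at the origin on the work surface. World frame = base frame: x ahead of the robot, y to its left, z up, the work surface at z = 0. Lengths are in m, angles in rad, forces in N, time in s.
With the tool pointing down it reaches from about 0.4 to 0.875 m from the base axis. Payload 6.5 kg.
Tool frame: the origin (TCP) lies on the front face of the gripper's body, between the roots of the fingers; the fingertips stand 64 mm ahead of it and the grasp point (between the pads) lies 45 mm ahead of it; z points along the fingers, x is the direction in which the jaws open and shut, and the axes are right-handed (so a half turn about z gives the same grasp; the last joint's range is limited). The gripper opens to 88 mm and grips with 3 to 60 N. Pads are 18 mm wide; open, the fingers measure 123 mm over their backs; the gripper's body (75 mm by 187 mm) begins 45 mm behind the grasp point.
Start: joints at [1.124, 0.536, -0.004, 1.538, 0.003, 1.067, -0.071], TCP at [0.242, -0.603, 0.303] pointing down, gripper open.
Joint ranges: [-2.7, 2.7], [-0.37, 2.16], [-1.27, 1.26], [0.24, 2.4], [-1.31, 4.45], [0.19, 1.91], [-2.76, 2.76]. Speed limits (rad/s): [2.39, 2.39, 3.14, 3.14, 3.14, 3.14, 3.14].

## Interface

Orientations are given as a unit quaternion [x, y, z, w].
In Python, from workcell import sense, grab_frame, sign_off, recognise, landmark_of gives the robot as it stands. The module is installed in compiled form; this text tells all that it offers.
- The arm moves only by the tool play_rows, never from a script. Its arguments are lists of equal length, an entry for each row: "dp": the shift along the world's x, y, z in cm, a list of three; "rot": the turn, a rotation vector about the world's x, y, z in rad, a list of three. In form: {"dp": [[dx, dy, dz], ...], "rot": [[rx, ry, rz], ...]}. A call has 1 to 5 rows; each row is the pose to reach, as a shift and turn from the pose commanded when the call began; what a row does not reach only later rows make up. A row lasts 1/12 s, in which the tool goes at most 41.7 mm and 7.16 degrees, less where a joint would pass 70% of its speed; a pose out of reach is approached as far as the arm can. A call with a gripper value outside its range is refused whole. "gripper" is the gripper command: -1 is fully open, 1 is shut, values between are in proportion, set as the call begins (left out, the last holds). The fingers move at their own pace and stop on an object; "newtons" is the grip in N (left out, the last holds). Time passes only in rows, so rows that repeat a pose let the fingers close. It gives the time, the measured TCP pose, the force and the opening at its end, in the units of the state.
- sense(): the state, without advancing time (a new reading comes with each control period).
- grab_frame(name): name is "side" or "top"; returns a dict with "color" (384x512x3 uint8, red, green, blue), "fx", "fy", "cx", "cy" (pixels), "rvec" (rotation vector, rad) and "tvec" (3), from world to camera coordinates, as OpenCV has them. Camera axes: x right, y down, z forward; pixel columns grow to the right and rows downward; lengths in m; the calibration is good to about 2 mm. A picture is of the moment at which its call begins. There is no depth.
- sign_off(): hands the job in, once; it reports no verdict.
Trained networks look in the newest picture that a camera, given by its name, has taken for a name from the list of things; names that differ only in an ending like _2 or _b are one class to them, and where a whole thing is asked for, a point or a joint stands for the part that bears it (a point fixed in the world has none). Each returns a list of dicts, best first, with "confidence" (0 to 1); they miss things now and then, are a little off and sometimes report something else, mostly with a low value. They report only what shows in the picture. A call takes as long as a camera call. They do not tell look-alikes from the thing itself.
- recognise(camera, query): "position" ([x, y, z] in m, in the coordinates of the camera as it stood for that picture, good to about 4 mm: the middle of the surface that is visible of it).
- landmark_of(camera, query): "position" ([x, y, z] in m, in the coordinates of the camera as it stood for that picture, good to about 4 mm: a listed point, or the origin of a listed thing).
The state is a dict: "t": time; "q": joint angles; "qvel": joint speeds; "effort": joint torques, N m; "tool_pos": TCP position; "ee_rot": TCP orientation; "ft_force": force on the tool from outside, world axes, zero at the start; "wrist_torque": the same for the moment, N m; "width": finger opening in m.
Only numpy, scipy, OpenCV 4.12 (cv2) and the standard library are available. Lean on these libraries where they do the work, as an engineer would, in place of code of your own. Each camera call takes 0.05 s, during which the arm holds its last target.

## Working session

There is one attempt and no reset: what is moved stays moved. The work goes in short steps, Python scripts to look and compute and a tool call to move; the robot and the scene stay as the last step left them, time stands still between calls to the robot, and variables do not carry over. Pictures are saved under pics/ and viewed, and the job is handed in when it is done.

Besides the shell and the picture viewer there is one more tool, called after "Call:" as name(argument=value, ...) on one line, values as JSON. play_rows: Moves the arm, as the interface text tells. Its arguments: {"type":"object","properties":{"dp":{"type":"array"},"rot":{"type":"array"},"gripper":{"type":"number"},"newtons":{"type":"number"}},"required":["dp","rot"]}

```bash
mkdir -p pics; cat > h.py <<'E'
import numpy as np, cv2
from workcell import sense, grab_frame, sign_off, recognise, landmark_of
def cam(f):
    R=cv2.Rodrigues(np.array(f["rvec"],float))[0]; t=np.array(f["tvec"],float).ravel()
    K=np.array([[f["fx"],0,f["cx"]],[0,f["fy"],f["cy"]],[0,0,1]]); return K,R,t
def c2w(f,p):
    K,R,t=cam(f); return R.T@(np.array(p,float)-t)
def w2p(f,p):
    K,R,t=cam(f); q=K@(R@np.array(p,float)+t); return q[:2]/q[2]
def p2w(f,uv,z):
    K,R,t=cam(f); d=R.T@np.linalg.inv(K)@np.array([uv[0],uv[1],1.]); c=-R.T@t
    return c+d*(z-c[2])/d[2]
def save(f,n,box=None,s=1):
    im=f["color"]
    if box: im=im[box[1]:box[3],box[0]:box[2]]
    im=cv2.resize(im,None,fx=s,fy=s,interpolation=cv2.INTER_CUBIC)
    cv2.imwrite("pics/"+n,im[:,:,::-1])
E
python3 - <<'E'
from h import *
np.set_printoptions(precision=3,suppress=True)
s=sense();print({k:np.round(v,3) for k,v in s.items()})
for c in("side","top"):
    f=grab_frame(c);save(f,c+"0.png",s=1.5)
    K,R,t=cam(f);print(c,-R.T@t,R[2],f["fx"])
    for q in ["fixture","notch_seat","carrier","push_face","start_top","heatsink","cleaner","meter","mug","spool","tray","screwdriver"]:
        for d in landmark_of(c,q)[:3]:
            w=c2w(f,d["position"]);print(q,round(d["confidence"],2),w,w2p(f,w).round())
print(sense()["t"])
E
```

```text
{'t': np.float64(0.0), 'q': array([ 1.124,  0.537, -0.004,  1.539,  0.003,  1.067, -0.071]), 'qvel': array([ 0.001,  0.001,  0.   , -0.002, -0.   ,  0.   ,  0.001]), 'effort': array([ -0.   , -57.098,   0.99 , -25.16 ,  -0.056,   0.018,   0.   ]), 'tool_pos': array([ 0.241, -0.603,  0.302]), 'ee_rot': array([ 0.828, -0.56 , -0.001, -0.   ]), 'ft_force': array([-0.394, -0.485,  0.541]), 'wrist_torque': array([-0.012, -0.002,  0.001]), 'width': np.float64(0.088)}
side [0.214 1.094 0.762] [ 0.245 -0.829 -0.502] 403.69638740811894
fixture 0.83 [ 0.578 -0.006 -0.002] [243. 220.]
fixture 0.3 [ 0.385  0.479 -0.001] [256. 344.]
notch_seat 0.75 [0.555 0.056 0.033] [244. 222.]
carrier 0.87 [ 0.586 -0.032  0.043] [244. 205.]
carrier 0.61 [ 0.346 -0.059 -0.   ] [313. 224.]
push_face 0.81 [ 0.4   -0.031  0.022] [296. 220.]
push_face 0.73 [ 0.604 -0.089  0.062] [244. 192.]
start_top 0.65 [0.414 0.309 0.023] [264. 285.]
start_top 0.59 [0.316 0.355 0.028] [297. 304.]
start_top 0.4 [ 0.609  0.445 -0.001] [175. 311.]
heatsink 0.63 [0.673 0.289 0.002] [180. 267.]
heatsink 0.43 [ 0.588 -0.031  0.045] [2
[... 568 characters left out ...]
[ 0.585 -0.032  0.041] [256. 179.]
carrier 0.62 [ 0.345 -0.064  0.   ] [270. 262.]
carrier 0.46 [0.673 0.289 0.004] [149. 155.]
push_face 0.97 [ 0.607 -0.087  0.063] [276. 169.]
push_face 0.91 [ 0.397 -0.037  0.021] [260. 244.]
start_top 0.59 [0.41  0.308 0.022] [139. 243.]
start_top 0.45 [0.316 0.36  0.022] [119. 277.]
heatsink 0.8 [ 0.674  0.287 -0.   ] [150. 155.]
cleaner 0.61 [0.763 0.01  0.003] [241. 124.]
meter 0.73 [ 0.581 -0.417  0.003] [384. 179.]
meter 0.32 [0.554 0.058 0.035] [226. 190.]
mug 0.69 [ 0.613  0.444 -0.004] [ 97. 176.]
tray 0.62 [ 0.416 -0.499  0.002] [417. 234.]
screwdriver 0.53 [ 0.74  -0.249 -0.   ] [325. 130.]
screwdriver 0.19 [ 0.58  -0.418 -0.   ] [384. 180.]
1.3
```

View pics/side0.png

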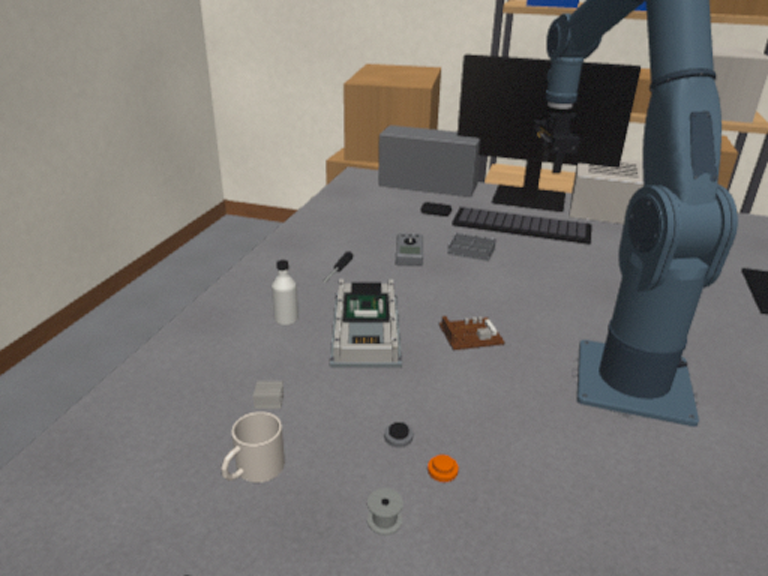

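View pics/top0.png

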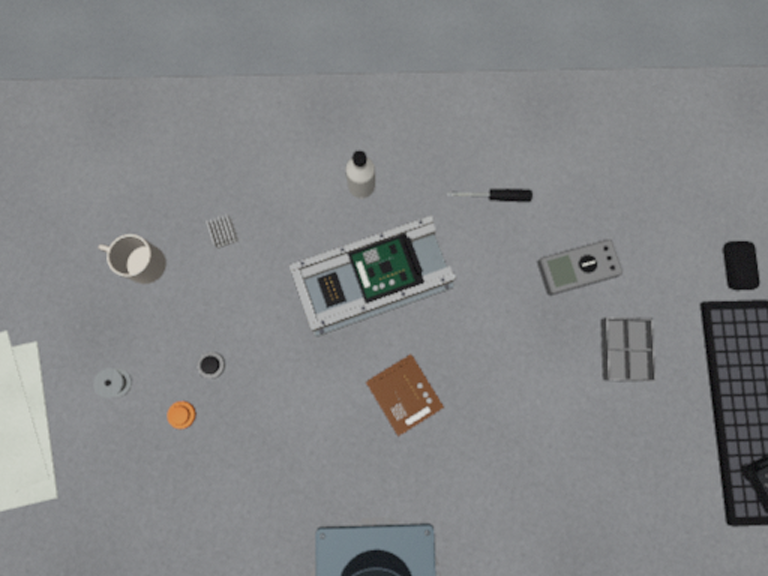

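Candidates, in raw top pixels:
- **Carrier:** the green board on the rails at (256,179) or the brown look-alike at (270,262). I choose the green one.
- **Start button:** the black button in a grey housing at (139,243) or the orange look-alike at (119,277). I choose the black one.

Next I check both choices in crops and refine the poses.

```bash
python3 - <<'E'
from h import *
np.set_printoptions(precision=4,suppress=True)
P={}
for c in("side","top"):
    f=grab_frame(c)
    if c=="top":
        a=cv2.resize(f["color"][135:230,185:310],(750,570),interpolation=cv2.INTER_CUBIC); cv2.imwrite("pics/top_fix.png",a[:,:,::-1])
        b=f["color"][225:295,100:170]
    else: bs=f["color"][265:335,240:310]
    for q in["fixture","notch_seat","carrier","push_face","start_top"]:
        for d in landmark_of(c,q)[:2]:
            print(c,q,round(d["confidence"],2),c2w(f,d["position"]))
im=np.hstack([cv2.resize(x,(400,400),interpolation=cv2.INTER_CUBIC) for x in (b,bs)])
cv2.imwrite("pics/btn.png",im[:,:,::-1])
E
```

```text
side fixture 0.9 [ 0.578  -0.0118 -0.0038]
side notch_seat 0.8 [0.555  0.0569 0.0334]
side carrier 0.86 [ 0.3458 -0.0584  0.0002]
side carrier 0.78 [ 0.5894 -0.0331  0.0459]
side push_face 0.75 [ 0.398  -0.0311  0.0214]
side push_face 0.61 [ 0.604  -0.0924  0.0588]
side start_top 0.53 [0.3122 0.3595 0.0236]
side start_top 0.51 [0.4143 0.3088 0.0232]
top fixture 0.64 [ 0.5753 -0.006  -0.0002]
top notch_seat 0.94 [0.5586 0.0583 0.0344]
top carrier 0.93 [ 0.5831 -0.0264  0.0435]
top carrier 0.65 [ 0.3444 -0.0604 -0.0026]
top push_face 0.81 [ 0.3972 -0.0353  0.0234]
top push_face 0.78 [ 0.6052 -0.0878  0.0603]
top start_top 0.7 [0.3189 0.3622 0.0215]
top start_top 0.4 [0.411  0.3091 0.0231]
```

View pics/top_fix.png

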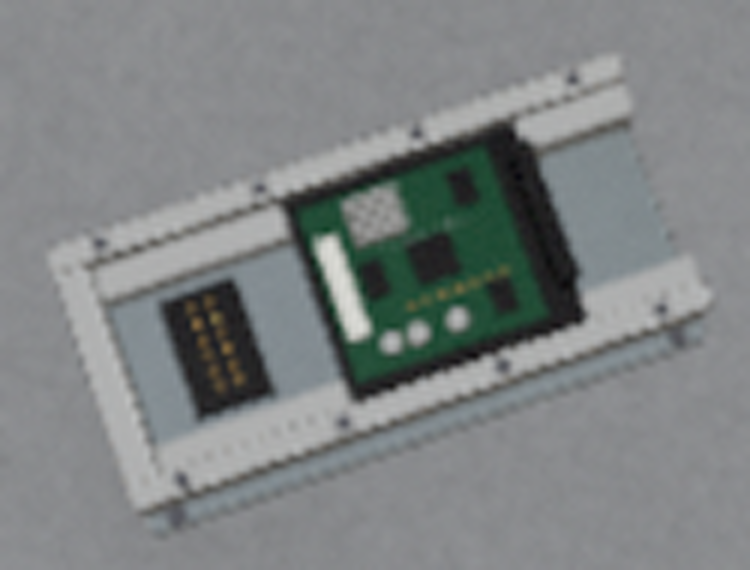

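View pics/btn.png

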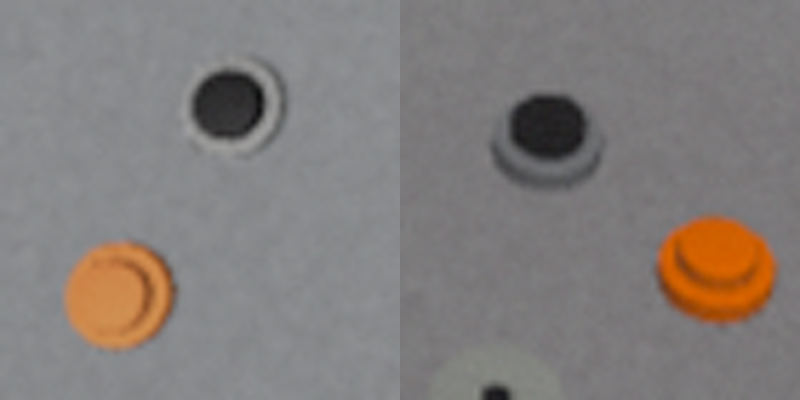

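The crop shows the green carrier on the rails, with its black push bar at crop (540,220) on the right end. The end stop is at crop (100,380) on the left. The button crop shows the black button in its grey housing at raw top (140,243) and raw side (266,287). The orange one is separate.

```bash
python3 - <<'E'
from h import *
np.set_printoptions(precision=4,suppress=True)
f=grab_frame("top");g=grab_frame("side")
r=lambda u,v:(u/6+185-.42,v/6+135-.42)
def ang(a,b,z):
    A=p2w(f,r(*a),z);B=p2w(f,r(*b),z);d=A-B;print(A,B,np.degrees(np.arctan2(d[1],d[0])),np.hypot(*d[:2]))
ang((52,245),(612,55),.053); ang((140,508),(712,300),.053); ang((292,200),(510,125),.048); ang((355,395),(583,318),.048)
# stop inner edge corners, z .05
print("stop outer",p2w(f,r(52,250),.05),p2w(f,r(138,505),.05))
print("bar rear top",p2w(f,r(527,138),.076),p2w(f,r(578,285),.076))
ut=(228*.175+100-.4,104*.175+225-.4);us=(147*.175+240-.4,127*.175+265-.4)
Ps=[]
for F in(f,g):
    K,R,t=cam(F);Ps.append(K@np.c_[R,t])
X=cv2.triangulatePoints(Ps[0],Ps[1],np.array(ut),np.array(us)).ravel();print("btn",X[:3]/X[3],p2w(f,ut,.023),p2w(g,us,.023))
E
```

```text
[0.596  0.1485 0.053 ] [ 0.6833 -0.1221  0.053 ] 107.87139423271151 0.28431016342887355
[0.4694 0.1075 0.053 ] [ 0.5614 -0.1647  0.053 ] 108.66845505447607 0.2874060479464584
[0.6163 0.0342 0.048 ] [ 0.6509 -0.0718  0.048 ] 108.06254702894897 0.11149637869393618
[0.5209 0.0061 0.048 ] [ 0.5552 -0.1034  0.048 ] 107.38859454797348 0.11475305525942694
stop outer [0.5942 0.149  0.05  ] [0.4711 0.1088 0.05  ]
bar rear top [ 0.6368 -0.078   0.076 ] [ 0.5658 -0.0993  0.076 ]
btn [0.4113 0.3077 0.0169] [0.4103 0.3058 0.023 ] [0.4103 0.3141 0.023 ]
```

Call:
play_rows(dp=[[2.5, 3.15, 0], [5, 6.3, 0], [7.5, 9.45, 0], [10, 12.6, 0], [12.5, 15.75, 0]], rot=[[0, 0, 0.1], [0, 0, 0.2], [0, 0, 0.3], [0, 0, 0.4], [0, 0, 0.5]], gripper=0.43)

```text
t: 2.42
tool_pos: [0.3675, -0.4444, 0.303]
ee_rot: [0.942, -0.336, 0.0, 0.0]
ft_force: [1.0, 0.7, 0.8]
width: 0.057
```

Call:
play_rows(dp=[[2.5, 3.15, 0], [5, 6.3, 0], [7.5, 9.45, 0], [10, 12.6, 0], [12.5, 15.75, 0]], rot=[[0, 0, 0.1], [0, 0, 0.2], [0, 0, 0.3], [0, 0, 0.4], [0, 0, 0.5]])

```text
t: 2.83
tool_pos: [0.4925, -0.2869, 0.3031]
ee_rot: [0.996, -0.093, 0.0, 0.0]
ft_force: [-0.5, -0.1, -0.9]
width: 0.0258
```

Call:
play_rows(dp=[[2.5, 3.15, 0], [5, 6.3, 0], [7.5, 9.45, -2], [10, 12.6, -4], [12.5, 15.75, -6]], rot=[[0, 0, 0.1], [0, 0, 0.2], [0, 0, 0.3], [0, 0, 0.4], [0, 0, 0.506]])

```text
t: 3.25
tool_pos: [0.6123, -0.1364, 0.2468]
ee_rot: [0.987, 0.16, 0.001, 0.0]
ft_force: [0.5, -0.2, -0.3]
width: 0.0251
```

Call:
play_rows(dp=[[0, 0, -3], [0, 0, -6], [0, 0, -9], [0, 0, -12], [0, 0, -12]], rot=[[0, 0, 0], [0, 0, 0], [0, 0, 0], [0, 0, 0], [0, 0, 0]])

```text
t: 3.67
tool_pos: [0.6075, -0.1374, 0.1214]
ee_rot: [0.988, 0.158, -0.005, -0.001]
ft_force: [-0.5, 0.2, -1.2]
width: 0.0249
```

```bash
python3 - <<'E'
from h import *
f=grab_frame("top");g=grab_frame("side")
im=np.hstack([cv2.resize(x,(400,400),interpolation=cv2.INTER_CUBIC) for x in (f["color"][110:250,180:320],g["color"][130:260,190:320])])
cv2.imwrite("pics/pre.png",im[:,:,::-1]);print(sense()["tool_pos"],sense()["t"])
E
```

```text
[ 0.61085807 -0.13767484  0.12689788] 3.7667
```

View pics/pre.png

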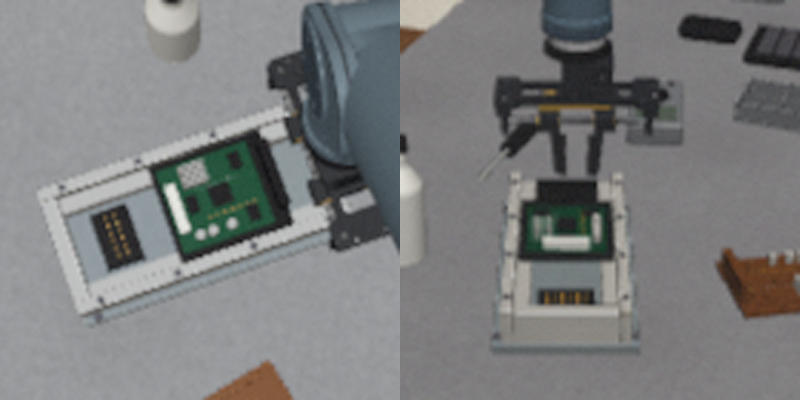

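Both views show the fingers behind the push bar, roughly central, with nothing touched. I settle, then check the offset.

Call:
play_rows(dp=[[0, 0, 0], [0, 0, 0]], rot=[[0, 0, 0], [0, 0, 0]])

```text
t: 3.93
tool_pos: [0.6126, -0.138, 0.1294]
ee_rot: [0.988, 0.157, 0.002, 0.001]
ft_force: [-0.1, -0.5, -0.2]
width: 0.0253
```

Call:
play_rows(dp=[[0, 0, -0.7], [-0.1, 1, -0.7], [-0.2, 2, -0.7], [-0.3, 3, -0.7], [-0.3, 3, -0.7]], rot=[[0, 0, 0], [0, 0, 0], [0, 0, 0], [0, 0, 0], [0, 0, 0]])

```text
t: 4.35
tool_pos: [0.6081, -0.1035, 0.1204]
ee_rot: [0.987, 0.159, 0.0, -0.001]
ft_force: [0.6, -0.2, 0.7]
width: 0.0247
```

Call:
play_rows(dp=[[-0.15, 0.48, 0], [-0.31, 0.95, 0], [-0.47, 1.42, 0], [-0.62, 1.9, 0], [-0.78, 2.38, 0]], rot=[[0, 0, 0], [0, 0, 0], [0, 0, 0], [0, 0, 0], [0, 0, 0]])

```text
t: 4.77
tool_pos: [0.6005, -0.0845, 0.1202]
ee_rot: [0.988, 0.157, 0.0, 0.001]
ft_force: [0.8, -3.1, 0.4]
width: 0.0251
```

```bash
cat > look.py <<'E'
from h import *
import sys
f=grab_frame("top");g=grab_frame("side")
im=np.hstack([cv2.resize(x,(400,400),interpolation=cv2.INTER_CUBIC) for x in (f["color"][110:250,180:320],g["color"][130:260,190:320])])
cv2.imwrite("pics/%s.png"%sys.argv[1],im[:,:,::-1]);s=sense();print(s["tool_pos"],s["t"],s["ft_force"])
for c,F in(("top",f),("side",g)):
    for q in("carrier","push_face"):
        for d in landmark_of(c,q)[:2]: print(c,q,round(d["confidence"],2),c2w(F,d["position"]).round(4))
E
python3 look.py p1
```

```text
[ 0.60009728 -0.08289539  0.12012673] 4.8667 [-0.19360329  0.33125904  0.11276969]
top carrier 0.89 [ 0.3445 -0.0612 -0.0007]
top carrier 0.79 [ 0.5766 -0.0118  0.0424]
top push_face 0.76 [ 0.3967 -0.0356  0.0223]
top push_face 0.7 [ 0.5986 -0.0702  0.0623]
side carrier 0.81 [ 0.5824 -0.0146  0.0435]
side carrier 0.59 [ 0.3446 -0.0611  0.0044]
side push_face 0.68 [ 0.3976 -0.0286  0.0189]
side push_face 0.62 [ 0.5977 -0.0739  0.0626]
```

View pics/p1.png

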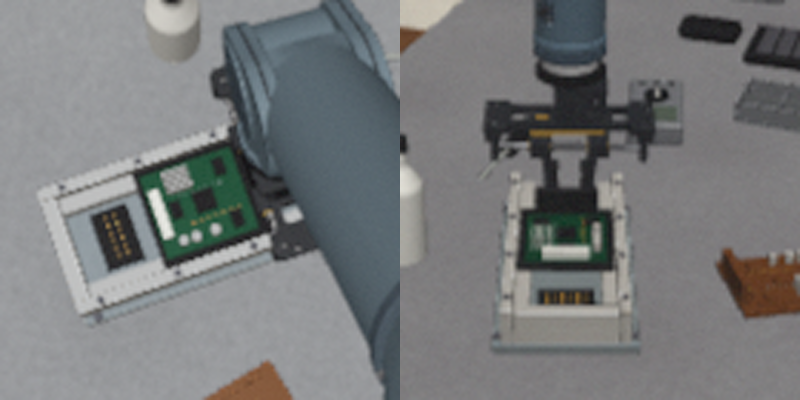

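The carrier slides with the fingers, straight between the fences, and about 76 mm remain.

Call:
play_rows(dp=[[-0.16, 0.48, 0], [-0.31, 0.95, 0], [-0.47, 1.43, 0], [-0.62, 1.9, 0], [-0.78, 2.38, 0]], rot=[[0, 0, 0], [0, 0, 0], [0, 0, 0], [0, 0, 0], [0, 0, 0]])

```text
t: 5.48
tool_pos: [0.5927, -0.06, 0.1203]
ee_rot: [0.988, 0.157, 0.0, 0.0]
ft_force: [1.4, -3.1, 2.4]
width: 0.0254
```

Call:
play_rows(dp=[[-0.16, 0.48, 0], [-0.31, 0.95, 0], [-0.47, 1.43, 0], [-0.62, 1.9, 0], [-0.78, 2.38, 0]], rot=[[0, 0, 0], [0, 0, 0], [0, 0, 0], [0, 0, 0], [0, 0, 0]])

```text
t: 5.9
tool_pos: [0.5845, -0.0356, 0.12]
ee_rot: [0.988, 0.157, -0.0, -0.0]
ft_force: [0.6, -2.1, -0.9]
width: 0.0253
```

Call:
play_rows(dp=[[-0.12, 0.38, 0], [-0.25, 0.76, 0], [-0.37, 1.14, 0], [-0.37, 1.14, 0]], rot=[[0, 0, 0], [0, 0, 0], [0, 0, 0], [0, 0, 0]])

```text
t: 6.23
tool_pos: [0.5803, -0.0234, 0.1198]
ee_rot: [0.987, 0.158, -0.0, -0.001]
ft_force: [0.3, 0.7, -0.5]
width: 0.025
```

```bash
python3 look.py p2
```

```text
[ 0.58080755 -0.02407935  0.11998489] 6.3333 [ 0.1605412  -0.02216859 -0.66833852]
top carrier 0.9 [ 0.3451 -0.0603  0.0008]
top carrier 0.59 [0.5568 0.0492 0.0394]
top push_face 0.95 [ 0.3958 -0.031   0.0238]
top push_face 0.56 [ 0.5772 -0.0098  0.0613]
side carrier 0.92 [0.5637 0.0454 0.043 ]
side carrier 0.41 [0.6707 0.2869 0.0026]
side push_face 0.88 [ 0.5803 -0.0094  0.0605]
side push_face 0.84 [ 0.4    -0.0314  0.0211]
```

View pics/p2.png

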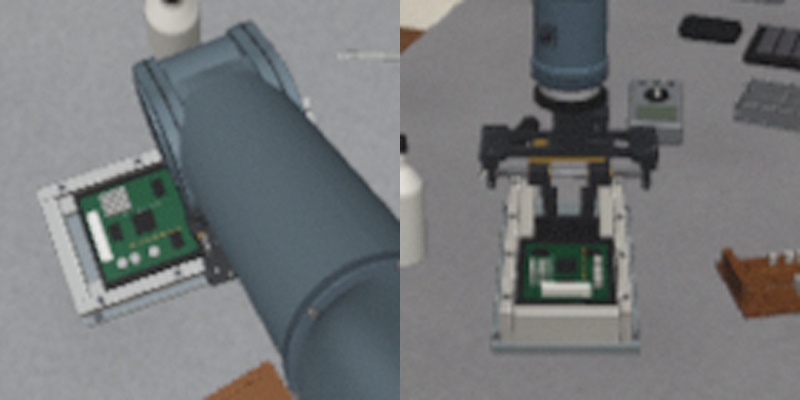

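About 10 to 13 mm of gap is left before the end stop. I creep forward from here.

Call:
play_rows(dp=[[-0.07, 0.2, 0], [-0.13, 0.4, 0], [-0.19, 0.6, 0], [-0.25, 0.8, 0], [-0.28, 0.9, 0]], rot=[[0, 0, 0], [0, 0, 0], [0, 0, 0], [0, 0, 0], [0, 0, 0]])

```text
t: 6.95
tool_pos: [0.5781, -0.0158, 0.12]
ee_rot: [0.988, 0.157, -0.0, 0.0]
ft_force: [1.1, -1.0, -1.6]
width: 0.0249
```

Call:
play_rows(dp=[[-0.03, 0.1, 0], [-0.06, 0.19, 0], [-0.06, 0.19, 0]], rot=[[0, 0, 0], [0, 0, 0], [0, 0, 0]])

```text
t: 7.2
tool_pos: [0.5775, -0.0138, 0.12]
ee_rot: [0.988, 0.157, -0.0, -0.0]
ft_force: [-0.3, -1.5, -1.5]
width: 0.0249
```

```bash
python3 look.py p3
```

```text
[ 0.57757454 -0.01385527  0.12008233] 7.3 [-0.75196191 -1.3413056  -1.45995254]
top carrier 0.81 [ 3.444e-01 -6.220e-02  3.000e-04]
top carrier 0.75 [0.556  0.056  0.0383]
top push_face 0.65 [ 0.3928 -0.0363  0.0225]
top push_face 0.55 [ 0.5787 -0.0041  0.0603]
side carrier 0.89 [0.5582 0.0549 0.0376]
side carrier 0.57 [ 0.3454 -0.0571  0.0014]
side push_face 0.96 [ 0.574  -0.002   0.0612]
side push_face 0.74 [0.5567 0.0526 0.0387]
```

View pics/p3.png

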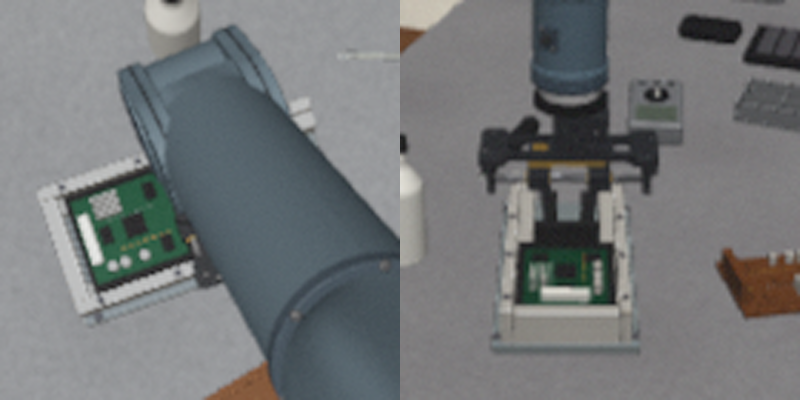

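The networks put the carrier at z ≈ 0.038, so it may be part-tilted and not yet fully down. I continue in 1 mm steps.

Call:
play_rows(dp=[[-0.03, 0.1, 0], [-0.06, 0.19, 0], [-0.06, 0.19, 0]], rot=[[0, 0, 0], [0, 0, 0], [0, 0, 0]])

```text
t: 7.75
tool_pos: [0.5771, -0.0121, 0.1201]
ee_rot: [0.988, 0.157, 0.0, 0.0]
ft_force: [1.1, -1.2, 0.4]
width: 0.0249
```

Call:
play_rows(dp=[[-0.03, 0.1, 0], [-0.06, 0.19, 0], [-0.06, 0.19, 0]], rot=[[0, 0, 0], [0, 0, 0], [0, 0, 0]])

```text
t: 8.0
tool_pos: [0.5765, -0.0101, 0.1201]
ee_rot: [0.988, 0.157, 0.0, -0.0]
ft_force: [0.6, -1.7, -0.2]
width: 0.0252
```

```bash
python3 look.py p4
```

```text
[ 0.5764458  -0.01010919  0.12007402] 8.1 [ 0.28682221 -2.4423563  -0.57541569]
top carrier 0.66 [ 0.3428 -0.0614  0.0013]
top carrier 0.61 [0.552  0.0586 0.0328]
top push_face 0.9 [ 0.3937 -0.0347  0.0247]
side carrier 0.88 [0.5581 0.0591 0.0373]
side carrier 0.61 [ 0.344  -0.0637  0.0019]
side push_face 0.85 [ 0.3972 -0.0318  0.021 ]
side push_face 0.59 [5.733e-01 5.000e-04 5.260e-02]
```

View pics/p4.png

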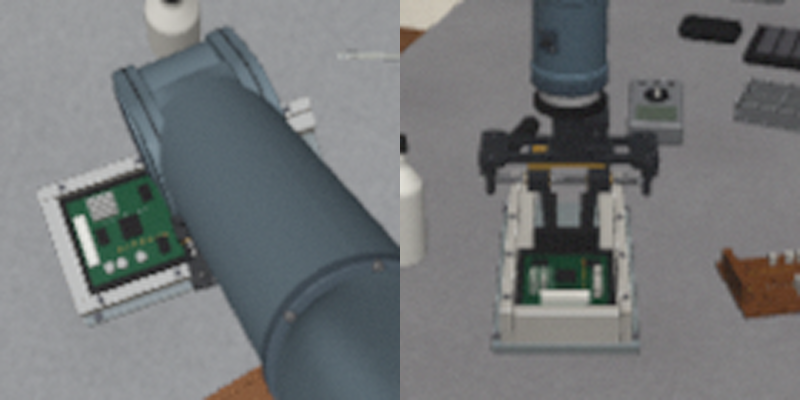

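The side view shows the front and rear lower now, and push_face z is 0.053. I nudge a little more to feel for the end stop.

Call:
play_rows(dp=[[-0.03, 0.08, 0], [-0.05, 0.15, 0], [-0.05, 0.15, 0]], rot=[[0, 0, 0], [0, 0, 0], [0, 0, 0]])

```text
t: 8.55
tool_pos: [0.5764, -0.0095, 0.1201]
ee_rot: [0.988, 0.157, 0.0, 0.001]
ft_force: [2.4, -3.4, -2.0]
width: 0.0251
```

Call:
play_rows(dp=[[-0.02, 0.05, 0], [-0.03, 0.1, 0], [-0.03, 0.1, 0]], rot=[[0, 0, 0], [0, 0, 0], [0, 0, 0]])

```text
t: 8.8
tool_pos: [0.5764, -0.0094, 0.1203]
ee_rot: [0.988, 0.157, 0.001, 0.001]
ft_force: [2.8, -6.6, 0.1]
width: 0.0249
```

The tool has stopped advancing and the force has risen to 7 N, so the carrier is against the stop. I back off straight, then rise, and look.

Call:
play_rows(dp=[[0.16, -0.5, 0], [0.47, -1.4, 0], [0.78, -2.4, 0], [0.78, -2.4, 2], [0.78, -2.4, 5]], rot=[[0, 0, 0], [0, 0, 0], [0, 0, 0], [0, 0, 0], [0, 0, 0]])

```text
t: 9.22
tool_pos: [0.5817, -0.0332, 0.168]
ee_rot: [0.988, 0.157, -0.003, -0.001]
ft_force: [0.5, 0.2, 0.8]
width: 0.0252
```

Call:
play_rows(dp=[[0, 0, 3], [0, 0, 6], [0, 0, 9], [0, 0, 11], [0, -3, 11]], rot=[[0, 0, 0], [0, 0, 0], [0, 0, 0], [0, 0, 0], [0, 0, 0]], gripper=1)

```text
t: 9.63
tool_pos: [0.586, -0.0555, 0.2854]
ee_rot: [0.987, 0.162, 0.005, -0.001]
ft_force: [1.0, -0.2, 0.2]
width: 0.0006
```

Call:
play_rows(dp=[[0, -4, 0], [0, -8, 0], [0, -12, 0], [0, -14, 0], [0, -14, 0]], rot=[[0, 0, 0], [0, 0, 0], [0, 0, 0], [0, 0, 0], [0, 0, 0]])

```text
t: 10.05
tool_pos: [0.5821, -0.2096, 0.2795]
ee_rot: [0.988, 0.153, -0.001, 0.001]
ft_force: [0.1, -0.8, -0.9]
width: 0.0003
```

```bash
python3 look.py p5
```

```text
[ 0.58313586 -0.20260586  0.27980303] 10.15 [0.83736628 1.15573974 0.04634413]
top carrier 0.57 [ 0.3432 -0.0612 -0.0022]
top push_face 0.81 [ 0.3942 -0.0341  0.0242]
top push_face 0.8 [0.5734 0.0028 0.053 ]
side carrier 0.97 [0.5574 0.0576 0.0385]
side carrier 0.88 [ 0.3451 -0.0618  0.0028]
side push_face 0.83 [ 0.3984 -0.0312  0.0214]
side push_face 0.69 [ 0.5718 -0.001   0.0528]
```

View pics/p5.png

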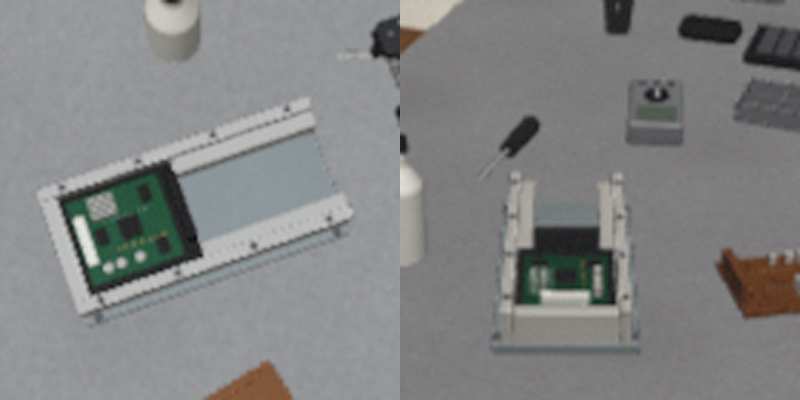

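The carrier lies against the end stop, and both cameras give push_face z ≈ 0.053, down from 0.062 on the rails. I check the drop by overlaying the model for both heights.

```bash
python3 - <<'E'
from h import *
g=grab_frame("side");f=grab_frame("top")
y=np.radians(108.2);d=np.array([np.cos(y),np.sin(y),0]);p=np.array([-np.sin(y),np.cos(y),0])
fx=np.array([.577,-.007,0])
outs=[]
for F,(a,b,c,e) in((g,(210,190,280,260)),(f,(190,150,260,220))):
  for off in(0,.006):
    im=cv2.resize(F["color"][b:e,a:c],(400,400),interpolation=cv2.INTER_CUBIC)[:,:,::-1].copy();s=400/(c-a)
    P=lambda X:tuple(int(round(v)) for v in ((w2p(F,X)-[a,b]+.5)*s-.5))
    def poly(q,col):
        cv2.polylines(im,[np.array([P(fx+d*u+p*v+np.array([0,0,w])) for u,v,w in q])],True,col,1)
    X=.069;z=.034+off
    poly([(X-.06,-.035,z+.036),(X-.06,.035,z+.036),(X-.05,.035,z+.036),(X-.05,-.035,z+.036)],(0,0,255))
    poly([(X-.06,-.052,z+.008),(X-.06,.052,z+.008),(X+.06,.052,z+.008),(X+.06,-.052,z+.008)],(255,255,0))
    poly([(.129,-.07,.05),(.129,.07,.05),(.145,.07,.05),(.145,-.07,.05)],(255,0,255))
    for sg in(1,-1): poly([(-.145,sg*.054,.053),(.145,sg*.054,.053)],(0,255,255))
    outs.append(im)
cv2.imwrite("pics/ov.png",cv2.resize(np.vstack([np.hstack(outs[:2]),np.hstack(outs[2:])]),(600,600)))
cv2.imwrite("pics/ov1.png",np.hstack(outs[:2]))
E
```

```text
(no output)
```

View pics/ov1.png

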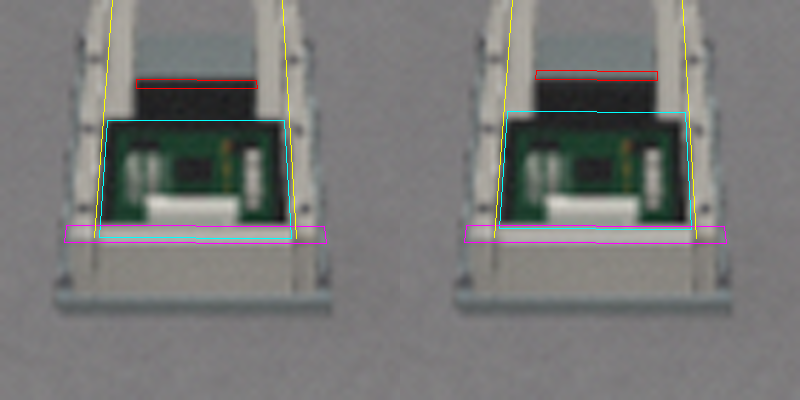

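In the overlay, the seated height (left) matches the bar top and plate edge, and the unseated height (right) does not. The carrier is seated, so I move to the black button.

Call:
play_rows(dp=[[-1.2, 3.7, 0], [-2.4, 7.3, 0], [-3.7, 11, 0], [-4.9, 14.6, 0], [-6.1, 18.2, 0]], rot=[[0, 0, 0], [0, 0, 0], [0, 0, 0], [0, 0, 0], [0, 0, 0]])

```text
t: 10.87
tool_pos: [0.5215, -0.0175, 0.2803]
ee_rot: [0.987, 0.158, 0.0, 0.0]
ft_force: [0.6, 0.1, -0.5]
width: 0.0005
```

Call:
play_rows(dp=[[-1.2, 3.7, 0], [-2.4, 7.3, 0], [-3.7, 11, 0], [-4.9, 14.6, 0], [-6.1, 18.2, 0]], rot=[[0, 0, 0], [0, 0, 0], [0, 0, 0], [0, 0, 0], [0, 0, 0]])

```text
t: 11.28
tool_pos: [0.4603, 0.1644, 0.2804]
ee_rot: [0.987, 0.158, 0.0, 0.0]
ft_force: [-0.9, -0.6, 0.4]
width: -0.0001
```

Call:
play_rows(dp=[[-1.2, 3.6, 0], [-2.4, 7.2, 0], [-3.6, 10.8, -2], [-4.9, 14.5, -4], [-4.9, 14.5, -6]], rot=[[0, 0, 0], [0, 0, 0], [0, 0, 0], [0, 0, 0], [0, 0, 0]])

```text
t: 11.7
tool_pos: [0.4088, 0.3154, 0.2209]
ee_rot: [0.987, 0.162, 0.001, -0.003]
ft_force: [0.4, -0.3, -0.1]
width: 0.0005
```

Call:
play_rows(dp=[[0, 0, 0], [0, 0, 0], [0, 0, 0]], rot=[[0, 0, 0], [0, 0, 0], [0, 0, 0]])

```text
t: 11.95
tool_pos: [0.4131, 0.3066, 0.2208]
ee_rot: [0.988, 0.157, 0.0, 0.0]
ft_force: [0.6, 0.2, 0.9]
width: 0.0005
```

Call:
play_rows(dp=[[-0.1, 0.1, -3], [-0.1, 0.1, -6], [-0.1, 0.1, -9], [-0.1, 0.1, -11.5], [-0.1, 0.1, -11.5]], rot=[[0, 0, 0], [0, 0, 0], [0, 0, 0], [0, 0, 0], [0, 0, 0]])

```text
t: 12.37
tool_pos: [0.4111, 0.3056, 0.1026]
ee_rot: [0.988, 0.156, -0.002, 0.002]
ft_force: [-0.7, -0.6, 0.4]
width: 0.0003
```

```bash
python3 - <<'E'
from h import *
f=grab_frame("top");g=grab_frame("side")
im=np.hstack([cv2.resize(x,(400,400),interpolation=cv2.INTER_CUBIC) for x in (f["color"][195:295,90:190],g["color"][235:335,215:315])])
cv2.imwrite("pics/b1.png",im[:,:,::-1]);print(sense()["tool_pos"])
E
```

```text
[0.41235545 0.30766077 0.10600712]
```

View pics/b1.png

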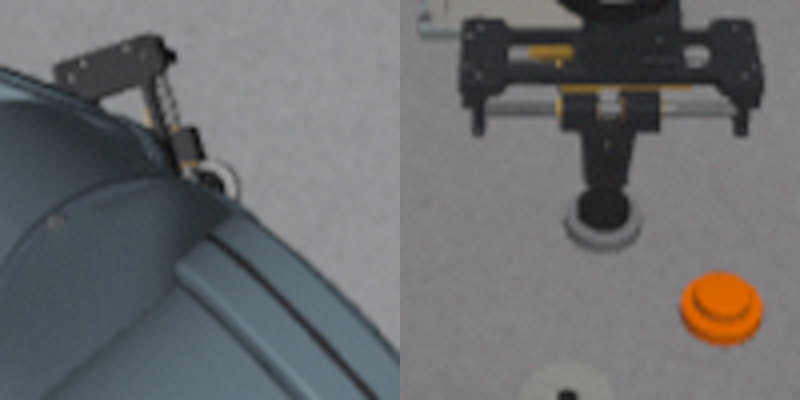

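The side view shows the closed tips above the black button at crop (605,205), with the orange one clear at crop (720,305). I press down step by step, watching the force.

Call:
play_rows(dp=[[0, 0.1, -0.7], [0, 0.1, -1.4], [0, 0.1, -1.7], [0, 0.1, -1.9], [0, 0.1, -1.9]], rot=[[0, 0, 0], [0, 0, 0], [0, 0, 0], [0, 0, 0], [0, 0, 0]])

```text
t: 12.88
tool_pos: [0.4117, 0.3093, 0.0862]
ee_rot: [0.988, 0.157, 0.0, 0.0]
ft_force: [-0.6, -0.2, 1.4]
width: 0.0002
```

Call:
play_rows(dp=[[0, 0, -0.1], [0, 0, -0.2], [0, 0, -0.3], [0, 0, -0.3]], rot=[[0, 0, 0], [0, 0, 0], [0, 0, 0], [0, 0, 0]])

```text
t: 13.22
tool_pos: [0.4117, 0.3093, 0.0831]
ee_rot: [0.988, 0.157, 0.0, 0.0]
ft_force: [0.5, -1.4, 3.6]
width: 0.0002
```

Call:
play_rows(dp=[[0, 0, -0.1], [0, 0, -0.2], [0, 0, -0.2]], rot=[[0, 0, 0], [0, 0, 0], [0, 0, 0]])

```text
t: 13.47
tool_pos: [0.4117, 0.3093, 0.0811]
ee_rot: [0.988, 0.157, 0.0, -0.0]
ft_force: [1.9, -1.0, 5.2]
width: 0.0002
```

Call:
play_rows(dp=[[0, 0, -0.1], [0, 0, -0.2], [0, 0, -0.2]], rot=[[0, 0, 0], [0, 0, 0], [0, 0, 0]])

```text
t: 13.72
tool_pos: [0.4117, 0.3094, 0.0802]
ee_rot: [0.988, 0.157, 0.0, 0.0]
ft_force: [-2.6, -3.0, 19.7]
width: 0.0004
```

The button bottomed out (20 N, tip stopped about 6 mm below first contact). I release it and retreat.

Call:
play_rows(dp=[[0, 0, 0.5], [0, 0, 1.5], [0, 0, 4], [0, 0, 8], [0, 0, 12]], rot=[[0, 0, 0], [0, 0, 0], [0, 0, 0], [0, 0, 0], [0, 0, 0]])

```text
t: 14.13
tool_pos: [0.4101, 0.3088, 0.1996]
ee_rot: [0.987, 0.158, -0.002, 0.0]
ft_force: [1.5, 0.4, 0.5]
width: 0.0005
```

Call:
play_rows(dp=[[0, 0, 4], [0, 0, 8], [0, -4, 10], [1, -8, 10], [1, -12, 10]], rot=[[0, 0, 0], [0, 0, 0], [0, 0, 0], [0, 0, 0], [0, 0, 0]])

```text
t: 14.55
tool_pos: [0.4224, 0.1894, 0.3008]
ee_rot: [0.987, 0.158, 0.002, -0.001]
ft_force: [1.4, -1.3, -0.6]
width: 0.0006
```

Call:
play_rows(dp=[[1, -4, 0], [2, -8, 0], [3, -12, 0], [4, -16, 0], [5, -20, 0]], rot=[[0, 0, 0], [0, 0, 0], [0, 0, 0], [0, 0, 0], [0, 0, 0]])

```text
t: 14.97
tool_pos: [0.471, -0.012, 0.2992]
ee_rot: [0.987, 0.158, -0.0, -0.0]
ft_force: [0.6, 0.1, 0.1]
width: 0.0003
```

Call:
play_rows(dp=[[1, -4, 0], [2, -8, 0], [3, -12, 0], [4, -16, 0], [5, -20, 0]], rot=[[0, 0, 0], [0, 0, 0], [0, 0, 0], [0, 0, 0], [0, 0, 0]])

```text
t: 15.38
tool_pos: [0.5212, -0.2119, 0.299]
ee_rot: [0.988, 0.158, -0.0, -0.0]
ft_force: [-0.2, 0.3, 0.2]
width: 0.0002
```

Call:
play_rows(dp=[[0, 0, 0], [0, 0, 0], [0, 0, 0]], rot=[[0, 0, 0], [0, 0, 0], [0, 0, 0]])

```text
t: 15.63
tool_pos: [0.5212, -0.2091, 0.2987]
ee_rot: [0.987, 0.158, -0.0, -0.001]
ft_force: [-0.2, 0.3, 0.6]
width: 0.0003
```

```bash
python3 look.py end; python3 - <<'E'
from h import *
f=grab_frame("top");g=grab_frame("side");s=sense();print(s["t"],s["tool_pos"])
for c,F in(("top",f),("side",g)):
    for q in("start_top","heatsink","cleaner","meter","mug","spool","tray","screwdriver"):
        for d in landmark_of(c,q)[:2]: print(c,q,round(d["confidence"],2),c2w(F,d["position"]).round(3))
cv2.imwrite("pics/end2.png",np.hstack([cv2.resize(f["color"],(400,300)),cv2.resize(g["color"][265:335,240:310],(300,300),interpolation=cv2.INTER_CUBIC)])[:,:,::-1])
E
```

```text
[ 0.52137304 -0.20819969  0.29907448] 15.7333 [ 0.2832056   0.23802434 -0.11232832]
top carrier 0.68 [ 0.3466 -0.0605 -0.0006]
top push_face 0.95 [ 0.3945 -0.035   0.0238]
top push_face 0.81 [0.5739 0.0033 0.0572]
side carrier 0.91 [0.5596 0.0601 0.0391]
side carrier 0.91 [ 0.3455 -0.0604  0.004 ]
side push_face 0.77 [ 0.3987 -0.0323  0.0197]
side push_face 0.56 [5.733e-01 1.000e-04 5.580e-02]
16.0333 [ 0.52147774 -0.20964549  0.29917821]
top start_top 0.58 [0.316 0.362 0.023]
top start_top 0.49 [0.41  0.31  0.023]
top heatsink 0.86 [0.675 0.288 0.003]
top heatsink 0.55 [ 0.742 -0.246 -0.003]
top cleaner 0.63 [0.766 0.01  0.002]
top mug 0.93 [ 0.61   0.443 -0.001]
top mug 0.61 [0.676 0.288 0.004]
top spool 0.95 [0.378 0.487 0.002]
top screwdriver 0.58 [ 0.737 -0.249 -0.001]
side start_top 0.61 [0.414 0.306 0.022]
side start_top 0.61 [0.315 0.356 0.025]
side heatsink 0.65 [0.673 0.287 0.   ]
side heatsink 0.63 [0.575 0.002 0.055]
side cleaner 0.56 [ 0.764  0.009 -0.002]
side meter 0.6 [ 0.582 -0.42  -0.003]
side mug 0.88 [ 0.611  0.445 -0.002]
side spool 0.93 [ 0.386  0.485 -0.001]
side tray 0.69 [ 0.418 -0.501  0.001]
side tray 0.41 [ 0.581 -0.419 -0.001]
side screwdriver 0.54 [ 0.738 -0.251  0.   ]
```

View pics/end.png

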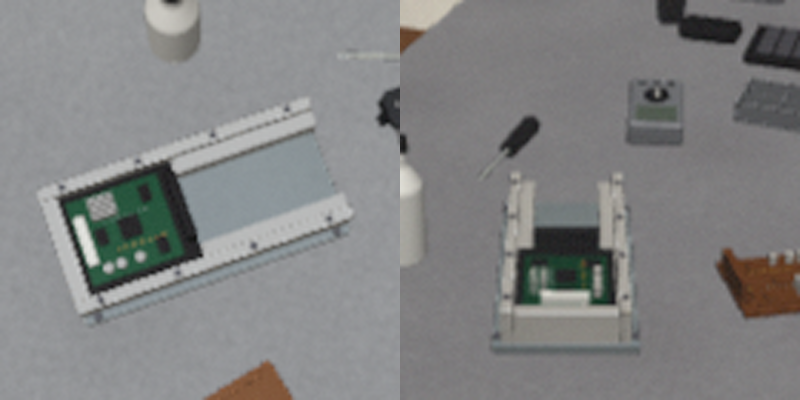

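View pics/end2.png

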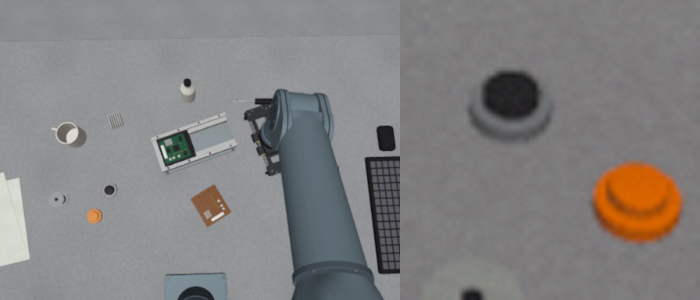

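The final pictures show the carrier seated against the stop, the button up, the bystanders where they were and the arm clear. I hand the job in.

```bash
python3 -c "
from workcell import *
print(sign_off(), sense()['t'])"
```

```text
the job is handed in; nothing more can be done
the job is handed in; nothing more can be done
```

I pushed the green carrier along the rails with two fingertips until it met the end stop. Then I pressed the black start button and let it come back up, backed the arm clear and handed the job in at about 16 s.

**Carrier:** it stopped advancing at about 7 N against the end stop. In both cameras push_face fell from about z = 0.062 to 0.053–0.057, where 0.056 is seated. In the side view, the bar top and plate edge matched the seated height and not the height on the rails.

**Button:** the tip went about 6 mm from first contact to the bottom stop, reaching 20 N there. The last side picture and the networks (z ≈ 0.022) show it up again. I have no direct reading of the button joint.

**Bystanders:** every one found again lies within a few mm of its first position. The arm hid the meter and tray from the top camera, so those two were checked only from the side.

**Disagreements:**
- The side network gave the carrier origin as z ≈ 0.039, not 0.034. I trusted the overlay, the push_face heights and the contact with the stop.
- The top network did not report the green carrier in the last pictures, only the brown look-alike.

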